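# Chock the brass weight and clear the fork stop

## Robot

A 6-joint arm with a two-finger parallel gripper is mounted at the origin on a cart in front of the work surface, level with it; the furniture and walls round the work are solid. World frame = base frame: x ahead of the robot, y to its left, z up, the work surface at z = 0. Lengths are in m, angles in rad, forces in N, time in s.
With the tool pointing down it reaches from about 0.4 to 0.825 m from the base axis. Payload 7 kg.
Tool frame: the origin (TCP) lies on the centre line of the jaws, within the pads' length; the fingertips stand 14 mm ahead of it and the grasp point (between the pads) lies 5 mm behind it; z points along the fingers, y is the line along which they close (so a half turn about z gives the same grasp; the last joint's range is limited). The gripper opens to 88 mm and grips with 3 to 60 N. Pads are 19 mm wide; open, the fingers measure 130 mm over their backs; the gripper's body (78 mm by 193 mm) begins 47 mm behind the grasp point.
Start: joints at [1.459, 0.359, 0.012, 0, -1.224, -0.288], TCP at [0.263, 0.622, 0.241] pointing down, gripper open.
Joint ranges: [-3.07, 3.07], [-1.43, 2.12], [-1.02, 1.25], [-3.03, 1.67], [-3.05, -0], [-3.03, 3.03]. Speed limits (rad/s): [2.39, 2.39, 3.01, 3.14, 3.14, 3.14].

## Interface

Orientations are given as [roll, pitch, yaw] about the fixed x, y, z axes, in that order (R = Rz(yaw) Ry(pitch) Rx(roll)).
In Python, from station import arm gives the robot as it stands.
- The arm moves only by the tool move_arm, never from a script. Its argument "rows" is a list of rows, each an object with "translation": the shift along the tool's x, y, z in cm, a list of three; "rot": the turn, a rotation vector about the tool's x, y, z in degrees, a list of three; "hand": the closure, from 0 (fully open) to 1 (shut). A call has 1 to 8 rows; each row is the pose to reach, as a shift and turn from the pose commanded when the call began, along the tool's axes at that moment; what a row does not reach only later rows make up. A row lasts 1/12 s, in which the tool goes at most 41.7 mm and 7.16 degrees, less where a joint would pass 70% of its speed; a pose out of reach is approached as far as the arm can. A call with a gripper value outside its range is refused whole. The fingers move at their own pace and stop on an object; "squeeze" is the grip in N (left out, the last holds). Time passes only in rows, so rows that repeat a pose let the fingers close. It gives the time, the measured TCP pose, the force, the opening and the grip force at its end, in the units of the state.
- arm.get_state(): the state, without advancing time (a new reading comes with each control period).
- arm.grab_frame(name): name is "scene" or "top"; returns (picture, depth): 420x560x3 uint8, red, green, blue; 420x560 float32, m along the optical axis (not along the pixel's ray), 0 where there is no reading.
- arm.camera_params(name): a dict with "vfov" (degrees; the focal length in pixels is half the picture's height over the tangent of half this angle, whatever the lens; pixels are square), "cx", "cy" (the principal point, pixels), "position" and "orientation" of the camera in the world. Camera axes: x right, y down, z forward; pixel columns grow to the right and rows downward; lengths in m; the calibration is good to about 2 mm. A picture is of the moment at which its call begins. camera_params takes no time and is no camera call.
- arm.job_done(): hands the job in; it is judged then, once.
Trained networks look in the newest picture that a camera, given by its name, has taken for a name from the list of things; names that differ only in an ending like _2 or _b are one class to them, and where a whole thing is asked for, a point or a joint stands for the part that bears it (a point fixed in the world has none). Each returns a list of dicts, best first, with "p" (0 to 1); they miss things now and then, are a little off and sometimes report something else, mostly with a low value. They report only what shows in the picture. A call takes as long as a camera call. They do not tell look-alikes from the thing itself.
- arm.search_frame(label, camera): "point" ([x, y, z] in m, in the coordinates of the camera as it stood for that picture, good to about 4 mm: the middle of the surface that is visible of it).
- arm.pinpoint(label, camera): "point" ([x, y, z] in m, in the coordinates of the camera as it stood for that picture, good to about 4 mm: a listed point, or the origin of a listed thing).
The state is a dict: "t": time; "q": joint angles; "qd": joint speeds; "joint_efforts": joint torques, N m; "eef_pos": TCP position; "ee_rot": TCP orientation; "force": force on the tool from outside, world axes, zero at the start; "moment": the same for the moment, N m; "width": finger opening in m; "gripper_force": force on a finger pad.
Only numpy, scipy, OpenCV 4.12 (cv2) and the standard library are available. Lean on these libraries where they do the work, as an engineer would, in place of code of your own. Each camera call takes 0.05 s, during which the arm holds its last target. There are 200 camera calls.

## Task

The brass clock weight on the sloping rest is kept from rolling down only by the steel fork stop, which is wanted elsewhere. Push the wooden wedge chock, thin end first, against the low side of the weight between the fork's two horns until it touches, near the middle of the weight and square to it; then lift the fork stop away and lay it flat, right way up, on the middle of the cork mat. The weight must stay where it is on the rest, held by the chock alone, and the pot and the small tin must be left alone.

Things in the scene. Friction and masses are not known exactly. Their poses are not given: they have to be found in the camera images.
- ramp: Sloping plywood rest, fixed: deck 220 mm (x) by 210 mm (y), dark side strips 10 mm wide standing 7 mm above it. Origin 22 mm below the deck's middle (4 mm above the bench top); its frame is level: z up, x horizontal and uphill, y across the slope. The deck rises 7 degrees to +x: its surface is at z = 22 mm + 0.123 x in this frame.
- weight: Hollow brass clock weight: a plain cylinder, diameter 50 mm, length 170 mm, about 0.8 kg, lying across the rest, free to roll. Origin at its centre on the axis; y along the axis (x and z may point anywhere). It starts leaning on the fork's horns, its axis about 42 mm uphill of the rest's origin.
- fork: Loose steel fork stop, 0.45 kg, lying on the deck. Cross bar 14 mm thick (x), 142 mm long (y), 18 mm high; prongs 16 mm wide, 8 mm high at y = +-63 mm run to +x and end in horns 34 mm high whose front faces (x = +95 mm) touch the weight; 110 mm free between. Origin under the bar's middle, on the underside; x to the horns, z up. Grip the bar's 14 mm at its middle.
- chock: Loose wooden wedge with a dark band, 62 mm long (x), 36 wide (y), 23 high. Origin mid-length on the underside; x to the thin end (2 mm high, x = +31 mm); face rises at 28 degrees to full height at x = -8.5 mm. Grip its width at x = -19 mm. Touching the weight, its origin is 41 mm down the deck from the weight's contact line. Friction holds it; a few mm of extra push roll the weight uphill.
- mat: Cork mat, fixed flat on the bench, 180 mm (x) by 190 mm (y), 3 mm thick. Origin under its middle, z up.
- pot: Black round pot, diameter 41 mm, 44 mm high, loose on the bench, a bystander. Origin under its middle.
- tin: Small round tin, diameter 35 mm, 16 mm high, loose on the bench, a bystander. Origin under its middle.
- fork_mid (a point): Point on the fork stop's underside at the middle of its outline, 44 mm from fork's origin towards the horns.
Mind the look-alikes: they are no part of the job. Several things have the shape of the chock; the one meant has the colours described above.

How it is judged:
On the way, in this order (a step that is already met when the one before it is completed fails the run):
1. the chock touches the weight while the fork stop is still in place (contact force between weight and chock above 0.05 N and distance of fork from where it was at the start of the episode below 0.008 m), for 0.1 s.
2. the fork stop is lifted off the rest and the weight stays (height (world z) of fork above 0.06 m and distance of weight from where it was at the start of the episode below 0.02 m), for 0.1 s.
At the end, for the whole second after the job is handed in: Weight still, within 20 mm of its start and 0.15 rad of square, leaning on the chock; chock flat on the deck on its low side, origin within 55 mm of the weight's centre in plan, within 0.3 rad of the slope line; fork flat, right way up, still, its middle within 50 mm of the mat's middle (contact force between weight and chock above 0.05 N and distance of weight from where it was at the start of the episode below 0.02 m and linear speed of each of weight, fork below 0.01 m/s and angle between the y axis of weight and the y axis of ramp, either way round below 0.15 rad and x of chock in the frame of ramp below 0.03 m and angle between the x axis of chock and the x axis of ramp, either way round below 0.3 rad and angle between chock's own z axis and vertical below 0.25 rad and horizontal distance between chock and weight below 0.055 m and horizontal distance between fork_mid and mat below 0.05 m and height (world z) of fork_mid below 0.012 m and angle between fork's own z axis and vertical below 0.1 rad); the robot touches nothing.
It fails at once if the weight rolls more than 35 mm from where it lay (distance of weight from where it was at the start of the episode above 0.035 m).
It fails at once if the pot is pushed more than 30 mm (distance of pot from where it was at the start of the episode above 0.03 m).
It fails at once if the tin is pushed more than 30 mm (distance of tin from where it was at the start of the episode above 0.03 m).
It also fails if it takes over 58 s, if anything falls off the work surface, if the arm or the gripper's body presses on something with over 40 N, if the wrist force passes 120 N, or if a joint passes its speed limit or range.

## Working session

There is one attempt and no reset: what is moved stays moved. The work goes in short steps, Python scripts to look and compute and a tool call to move; the robot and the scene stay as the last step left them, time stands still between calls to the robot, and variables do not carry over. Pictures are saved under pics/ and viewed, at most 10 in all, crops included, and the job is handed in when it is done.

Besides the shell and the picture viewer there is one more tool, called after "Call:" by a JSON object that holds its "fn" and its "kwargs", one argument or row to a line. move_arm: Moves the arm, as the interface text tells. Its arguments: {"type":"object","properties":{"rows":{"type":"array","items":{"type":"object","properties":{"translation":{"type":"array","items":{"type":"number"}},"rot":{"type":"array","items":{"type":"number"}},"hand":{"type":"number"}}}},"squeeze":{"type":"number"}},"required":["rows"]}

```bash
mkdir -p pics; cat > h.py <<'E'
import numpy as np, cv2
from scipy.spatial.transform import Rotation as R
from station import arm
def cam(n):
    c=arm.camera_params(n); f=210/np.tan(np.radians(c['vfov'])/2)
    return c,f
def camR(c):
    o=np.array(c['orientation'],float)
    return o if o.shape==(3,3) else (R.from_euler('xyz',o).as_matrix() if o.size==3 else R.from_quat(o).as_matrix())
def w(n,p): 
    c,f=cam(n); return camR(c)@np.array(p)+np.array(c['position'])
def cloud(n,d):
    c,f=cam(n); v,u=np.mgrid[0:d.shape[0],0:d.shape[1]]
    P=np.stack([(u-c['cx'])/f*d,(v-c['cy'])/f*d,d],-1)
    return P@camR(c).T+np.array(c['position'])
def px(n,p):
    c,f=cam(n); q=camR(c).T@(np.array(p)-np.array(c['position'])); return (q[:2]/q[2]*f+[c['cx'],c['cy']]).round(0)
E
python3 - <<'E'
from h import *
for n in ['scene','top']:
    print(n,arm.camera_params(n))
    im,d=arm.grab_frame(n); cv2.imwrite(f'pics/{n}0.png',im[:,:,::-1]); np.save(f'{n}0.npy',d)
    for l in ['ramp','weight','fork','chock','mat','pot','tin','fork_mid']:
        for r in arm.pinpoint(l,n)[:5]:
            q=w(n,r['point']); print(n,l,round(r['p'],2),q.round(3),px(n,q))
s=arm.get_state(); print(s['t'],s['eef_pos'],s['ee_rot'],s['force'])
E
```

```text
scene {'vfov': 49.930102221539336, 'cx': 277.0407246978228, 'cy': 216.64565628062005, 'position': array([ 0.15246145, -0.80460856,  0.72933574]), 'orientation': array([-2.20972674,  0.01069139, -0.47760502])}
scene ramp 0.67 [0.604 0.24  0.007] [253. 184.]
scene ramp 0.32 [ 0.46  -0.327  0.001] [308. 342.]
scene weight 0.56 [0.642 0.23  0.055] [266. 169.]
scene fork 0.71 [0.527 0.252 0.019] [227. 185.]
scene chock 0.57 [ 0.545 -0.122  0.002] [295. 265.]
scene chock 0.56 [ 0.432 -0.123  0.003] [252. 281.]
scene mat 0.56 [ 0.463 -0.329 -0.001] [310. 343.]
scene mat 0.26 [ 0.615 -0.041 -0.002] [304. 238.]
scene pot 0.73 [ 0.608 -0.217 -0.002] [340. 283.]
scene pot 0.57 [0.568 0.242 0.02 ] [242. 183.]
scene tin 0.58 [ 0.612 -0.041 -0.004] [302. 239.]
scene fork_mid 0.66 [0.57  0.244 0.019] [242. 183.]
top {'vfov': 54.57885871470488, 'cx': 282.2950360568416, 'cy': 211.4414497717889, 'position': array([ 0.37068071, -0.03680952,  0.95793782]), 'orientation': array([-2.9613097 ,  0.01486438, -1.59981487])}
top ramp 0.9 [0.599 0.244 0.007] [169. 192.]
top weight 0.66 [0.636 0.231 0.055] [169. 172.]
top fork 0.61 [0.526 0.253 0.016] [163. 222.]
top chock 0.94 [ 0.547 -0.115 -0.005] [318. 210.]
top chock 0.59 [ 0.434 -0.122 -0.001] [324. 257.]
top mat 0.91 [ 0.456 -0.326 -0.003] [410. 245.]
top pot 0.79 [ 0.611 -0.215 -0.005] [359. 183.]
top tin 0.69 [ 0.611 -0.044  0.002] [288. 184.]
0.9 [0.26274331 0.62172455 0.24055944] [ 3.14158664e+00  7.70962261e-06 -3.99780997e-01] [ 0.13973682  0.39126824 -1.03162164]
```

View pics/top0.png

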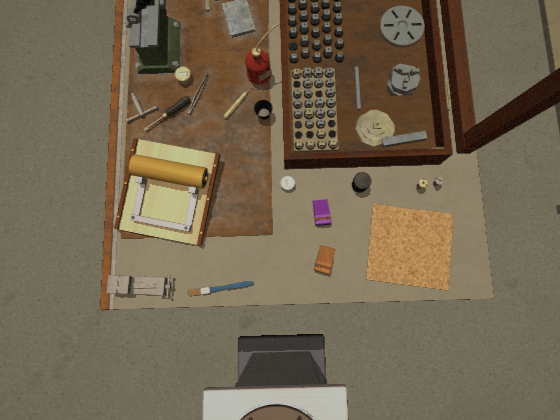

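View pics/scene0.png

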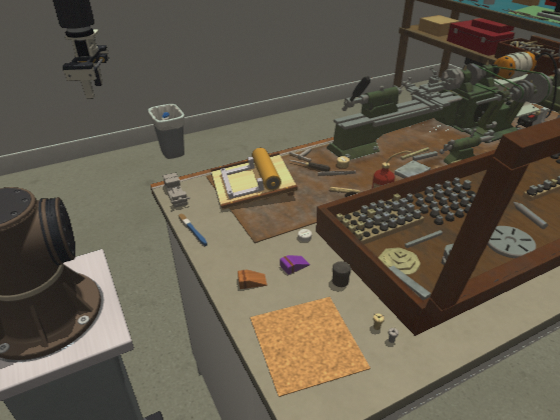

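Both views show two wedges: an orange-brown one at top (325,260) / scene (252,280), and a purple one at top (322,212) / scene (295,263). By the description (wooden) I expect the brown one. I'll check that in a crop and measure poses in the same step.

```bash
python3 - <<'E'
from h import *
t=cv2.imread('pics/top0.png'); s=cv2.imread('pics/scene0.png')
z=lambda a,k:cv2.resize(a,None,fx=k,fy=k,interpolation=cv2.INTER_CUBIC)
a=z(t[195:285,295:355],4.4)[:396,:264]; b=z(s[240:300,225:325],5.3); c=z(t[135:250,110:225],3.4)
H=600; can=np.zeros((600,800,3),np.uint8)
can[:a.shape[0],:a.shape[1]]=a; can[:318,266:266+530]=b[:318,:530]
c=z(t[140:248,115:225],2.55); can[320:320+c.shape[0],400:400+c.shape[1]]=c[:280,:400]
cv2.imwrite('pics/crop1.png',can)
P=cloud('top',np.load('top0.npy'))
# ramp deck plane: pale yellow
hsv=cv2.cvtColor(t,cv2.COLOR_BGR2HSV)
print('bench z',np.median(P[240:260,345:360,2]), 'mat z',np.median(P[230:260,390:430,2]))
def seg(box,m,zmin):
    v0,v1,u0,u1=box; M=np.zeros(m.shape,bool); M[v0:v1,u0:u1]=True
    M&=m&(P[...,2]>zmin); return M
sat=hsv[...,1]>110
for nm,box in [('brown',(240,280,308,342)),('purple',(195,230,308,338))]:
    M=seg(box,sat,-1); q=P[M]; r=cv2.minAreaRect(q[:,:2].astype(np.float32)*1000)
    print(nm,M.sum(),r, q[:,2].max())
    for zz in [0.004,.01,.016,.02]:
        k=q[abs(q[:,2]-zz)<.003]; print(zz,len(k),k.mean(0).round(4) if len(k) else '')
M=seg((205,290,365,460),sat,-1); print('mat',cv2.minAreaRect(P[M][:,:2].astype(np.float32)*1000))
# weight points
M=seg((140,200,120,220),hsv[...,1]>150,0.045); q=P[M]; c0=np.median(q,0)
r=cv2.minAreaRect(q[:,:2].astype(np.float32)*1000); print('weight',M.sum(),r,q[:,2].max())
# deck yellow
dk=(hsv[...,0]>20)&(hsv[...,0]<40)&(hsv[...,1]>40)&(hsv[...,2]>120)
M=seg((135,250,110,225),dk,-.01)&(P[...,2]<.05); q=P[M]
for _ in range(3):
    A=np.c_[q[:,:2],np.ones(len(q))]; x=np.linalg.lstsq(A,q[:,2],rcond=None)[0]; e=abs(A@x-q[:,2]); q=q[e<.004]
print('deck plane',x,'slope deg',np.degrees(np.arctan(np.hypot(*x[:2]))),'dir',np.degrees(np.arctan2(x[1],x[0])),len(q))
print('deck rect',cv2.minAreaRect(P[M][:,:2].astype(np.float32)*1000))
fk=(hsv[...,1]<60)&(hsv[...,2]>110); M=seg((165,240,125,205),fk,-.01); q=P[M]
print('fork',cv2.minAreaRect(q[:,:2].astype(np.float32)*1000),len(q))
E
```

```text
bench z -0.00027465226014422583 mat z 0.0022669482620926718
brown 432 ((428.7137451171875, -122.5779037475586), (38.401756286621094, 61.8590202331543), 73.26808166503906) 0.027527080145541283
0.004 63 [ 0.4489 -0.1287  0.0043]
0.01 75 [ 0.4414 -0.125   0.0096]
0.016 78 [ 0.4325 -0.1215  0.0161]
0.02 152 [ 0.4172 -0.1186  0.0207]
purple 359 ((466.4308776855469, -95.77921295166016), (52.09326934814453, 218.7884063720703), 71.76499938964844) 0.9579378194497427
0.004 50 [ 0.5645 -0.1166  0.0047]
0.01 64 [ 0.5534 -0.1183  0.0101]
0.016 72 [ 0.5426 -0.1189  0.0162]
0.02 126 [ 0.5273 -0.1204  0.0207]
mat ((457.96484375, -233.70989990234375), (384.4119567871094, 194.37234497070312), 87.0844955444336)
weight 1594 ((579.8277587890625, 115.20994567871094), (493.5206298828125, 154.42431640625), 53.38679885864258) 0.9579378194497427
deck plane [ 0.12096653 -0.02676038 -0.03975282] slope deg 7.062453332160344 dir -12.474149451729605 3749
deck rect ((606.5975341796875, 240.5313720703125), (293.7008056640625, 256.881103515625), 0.19966299831867218)
fork ((515.1485595703125, 135.72409057617188), (432.832763671875, 123.33282470703125), 65.96405792236328) 887
```

View pics/crop1.png

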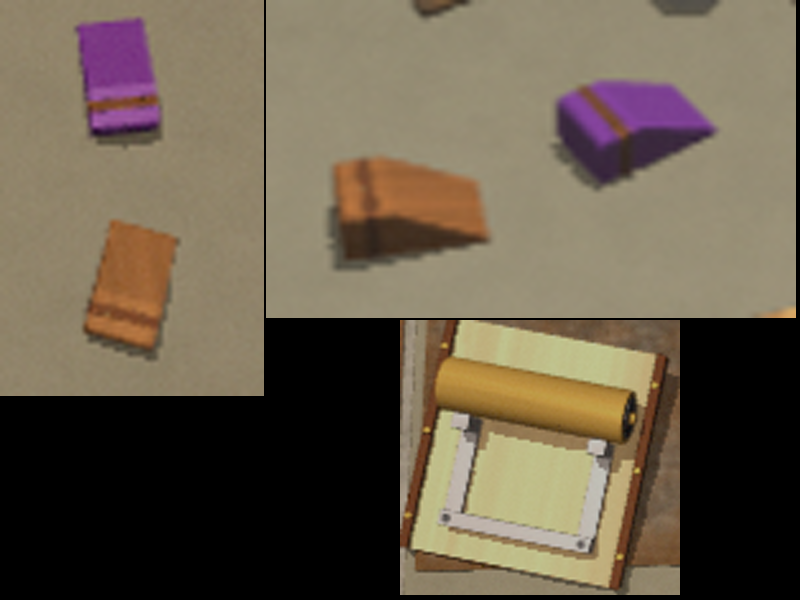

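The crop confirms that the brown wooden wedge with the darker band, at top (325,260), is the chock. The purple one with an orange band is the look-alike. The fork lies with its bar downhill and its horns against the weight. Next I'll refine the ramp, fork and weight poses.

```bash
python3 - <<'E'
from h import *
t=cv2.imread('pics/top0.png'); d=np.load('top0.npy'); P=cloud('top',d)
hsv=cv2.cvtColor(t,cv2.COLOR_BGR2HSV); H,S,V=[hsv[...,i].astype(int) for i in range(3)]
ok=(d>.3)
B=np.zeros(d.shape,bool); B[138:248,115:222]=True
def ang(r): return r
dk=B&ok&(H>20)&(H<40)&(S>40)&(V>110)&(P[...,2]<.05)&(P[...,2]>0.004)
dk=cv2.morphologyEx(dk.astype(np.uint8),cv2.MORPH_OPEN,np.ones((3,3)))>0
q=P[dk]
for _ in range(4):
    A=np.c_[q[:,:2],np.ones(len(q))]; x=np.linalg.lstsq(A,q[:,2],rcond=None)[0]; e=abs(A@x-q[:,2]); q=q[e<.003]
print('deck',x,'dir',np.degrees(np.arctan2(x[1],x[0])),cv2.minAreaRect(q[:,:2].astype(np.float32)*1000))
plane=lambda p:p[...,0]*x[0]+p[...,1]*x[1]+x[2]
h=P[...,2]-plane(P)
W=B&ok&(h>.035)&(S>100)&(H>12)&(H<28)
q=P[W]; r=cv2.minAreaRect(q[:,:2].astype(np.float32)*1000)
top=P[B&ok&(h>.045)&(S>100)]
m=top[:,:2].mean(0); u,s,vt=np.linalg.svd(top[:,:2]-m,full_matrices=False); print('weight',r,'ridge',m,vt[0],np.degrees(np.arctan2(vt[0][1],vt[0][0])),np.degrees(np.sqrt(1)*0),h[W].max())
# cylinder ends
yy=(q[:,:2]-m)@vt[0]; print('ends',np.percentile(yy,[1,99]))
F=B&ok&(S<50)&(V>110)&(h>.004)&(h<.045)
F=cv2.morphologyEx(F.astype(np.uint8),cv2.MORPH_OPEN,np.ones((2,2)))>0
q=P[F]; hh=h[F]; print('fork n',len(q),cv2.minAreaRect(q[:,:2].astype(np.float32)*1000),np.percentile(hh,[2,25,50,75,98]).round(4))
b=q[(hh>.0145)&(hh<.022)]; print('bar',len(b),b.mean(0),cv2.minAreaRect(b[:,:2].astype(np.float32)*1000)); 
g=q[hh>.027]; 
for k in [g[g[:,1]>.24],g[g[:,1]<=.24]]: print('horn',len(k),k.mean(0) if len(k) else '')
for nm,box in [('brown',(240,280,308,342))]:
    M=np.zeros(d.shape,bool); M[240:280,308:342]=True; M&=(S>110)&ok; q=P[M]
    Mm=M&(P[...,2]>.0205); k=P[Mm]; print('top face',k.mean(0),cv2.minAreaRect(k[:,:2].astype(np.float32)*1000))
    A=np.c_[q[:,:2],np.ones(len(q))]; f=q[(q[:,2]<.019)&(q[:,2]>.004)]; xx=np.linalg.lstsq(np.c_[f[:,:2],np.ones(len(f))],f[:,2],rcond=None)[0]; print('face',xx,np.degrees(np.arctan2(-xx[1],-xx[0])),np.degrees(np.arctan(np.hypot(*xx[:2]))))
for nm,bx in [('mat',(200,292,362,458)),('pot',(168,198,348,376)),('tin',(172,196,278,298))]:
    M=np.zeros(d.shape,bool); M[bx[0]:bx[1],bx[2]:bx[3]]=True
    M&=ok&((S>120) if nm=='mat' else (P[...,2]>.008)); print(nm,cv2.minAreaRect(P[M][:,:2].astype(np.float32)*1000),P[M].mean(0))
E
```

```text
deck [ 0.11864573 -0.02498982 -0.03861512] dir -11.894103896451364 ((598.6787109375, 243.57308959960938), (189.7797393798828, 218.09347534179688), 76.80213928222656)
weight ((635.8896484375, 229.918701171875), (171.58961486816406, 47.01588439941406), 76.78788757324219) ridge [0.63474545 0.23045547] [0.22358828 0.97468368] 77.08012213322735 0.0 0.05456710395172261
ends [-0.08436611  0.08347219]
fork n 826 ((510.56256103515625, 128.0046844482422), (414.8900146484375, 121.60960388183594), 66.01445007324219) [-0.0004  0.0072  0.0105  0.0182  0.0358]
bar 305 [0.52168976 0.25301604 0.03486148] ((558.0986938476562, 246.73109436035156), (138.69679260253906, 87.52674102783203), 77.09283447265625)
horn 33 [0.61812208 0.29636327 0.06182851]
horn 36 [0.57797743 0.1617498  0.11028957]
top face [ 0.41236226 -0.11658205  0.0228248 ] ((412.97119140625, -117.012939453125), (36.1735954284668, 28.812997817993164), 72.03742980957031)
face [-0.23956213  0.03099132  0.12058963] -7.371217827569164 13.580131977478347
mat ((454.2452087402344, -323.1984558105469), (189.67930603027344, 180.03460693359375), 80.7599868774414) [ 0.45246473 -0.3230819   0.00226574]
pot ((605.1458740234375, -214.92857360839844), (39.93028259277344, 40.61898422241211), 4.7282233238220215) [ 0.60292853 -0.21278136  0.03990143]
tin ((611.8118286132812, -42.19581604003906), (31.092363357543945, 34.22200393676758), 88.15352630615234) [ 0.61186072 -0.04223499  0.01534614]
```

Measured poses, all consistent with the given sizes and heights:

| Thing | Position (m) | Yaw (deg) |
|---|---|---|
| ramp | (.599, .2435) | about -13 |
| weight | (.636, .230) | |
| fork bar | (.522, .253) | |
| chock origin | (.4295, -.1224) | about -17.3 |
| mat | (.454, -.323) | |

I'll start with a move to a via point.

Call:
{"fn": "move_arm", "kwargs": {
  "rows": [
    {"translation": [34.5,25.8,0],"rot": [0,0,0],"hand": 0.2},
    {"translation": [34.5,25.8,0],"rot": [0,0,0],"hand": 0.2},
    {"translation": [34.5,25.8,0],"rot": [0,0,0],"hand": 0.2},
    {"translation": [34.5,25.8,0],"rot": [0,0,0],"hand": 0.2},
    {"translation": [34.5,25.8,0],"rot": [0,0,0],"hand": 0.2},
    {"translation": [34.5,25.8,0],"rot": [0,0,0],"hand": 0.2},
    {"translation": [34.5,25.8,0],"rot": [0,0,0],"hand": 0.2},
    {"translation": [34.5,25.8,0],"rot": [0,0,0],"hand": 0.2}
  ],
  "squeeze": 20
}}

```text
t: 1.57
eef_pos: [0.4315, 0.3321, 0.241]
ee_rot: [-3.141, -0.0, -0.399]
force: [0.7, -0.2, -0.4]
width: 0.0702
gripper_force: 0.0
```

```bash
cat >> h.py <<'E'
Y=np.radians(-13.05); C0=np.array([.599,.2435]); U=np.array([np.cos(Y),np.sin(Y)]); Vv=np.array([-np.sin(Y),np.cos(Y)])
def down(psi): return R.from_euler('xyz',[np.pi,0,np.radians(psi)])
T7=np.radians(7)
ud=np.r_[U*np.cos(T7),np.sin(T7)]; nn=np.r_[-U*np.sin(T7),np.cos(T7)]
def deckR(turn=0): # tool x uphill, z into deck, extra turn about world-deck normal (deg)
    M=np.c_[ud,np.cross(-nn,ud),-nn]; return R.from_rotvec(nn*np.radians(turn))*R.from_matrix(M)
def deckP(a,b,h): # ramp-frame horizontal u=a, v=b, h above deck along normal
    p=C0+a*U+b*Vv; return np.r_[p,.004+.022+.1228*a]+h*nn
def go(p,rot):
    s=arm.get_state(); c=R.from_euler('xyz',s['ee_rot'])
    print('t',round(s['t'],2),'at',s['eef_pos'].round(4) if hasattr(s['eef_pos'],'round') else s['eef_pos'],'trans cm',(c.inv().apply(np.array(p)-s['eef_pos'])*100).round(2),'rot',np.degrees((c.inv()*rot).as_rotvec()).round(1),'F',np.round(s['force'],1))
E
python3 - <<'E'
from h import *
go([.4114,-.1168,.12],down(-17.3))
print(deckP(0,0,0),deckP(-.0775,-.008,.018),'bar meas .5217 .2530 .0349(top)')
E
```

```text
t 1.57 at [0.4315 0.3321 0.241 ] trans cm [15.6  42.15 12.07] rot [-0.  -0.  -5.6] F [ 0.7 -0.2 -0.4]
[0.599  0.2435 0.026 ] [0.51955816 0.25370154 0.03434883] bar meas .5217 .2530 .0349(top)
```

Call:
{"fn": "move_arm", "kwargs": {
  "rows": [
    {"translation": [15.6,42.2,0],"rot": [0,0,-5.6],"hand": 0.2},
    {"translation": [15.6,42.2,0],"rot": [0,0,-5.6],"hand": 0.2},
    {"translation": [15.6,42.2,0],"rot": [0,0,-5.6],"hand": 0.2},
    {"translation": [15.6,42.2,0],"rot": [0,0,-5.6],"hand": 0.2},
    {"translation": [15.6,42.2,0],"rot": [0,0,-5.6],"hand": 0.2},
    {"translation": [15.6,42.2,0],"rot": [0,0,-5.6],"hand": 0.2},
    {"translation": [15.6,42.2,5],"rot": [0,0,-5.6],"hand": 0.2},
    {"translation": [15.6,42.2,5],"rot": [0,0,-5.6],"hand": 0.2}
  ]
}}

```text
t: 2.23
eef_pos: [0.4156, 0.0019, 0.2211]
ee_rot: [-3.14, -0.002, -0.301]
force: [1.2, -0.8, -0.9]
width: 0.0701
gripper_force: 0.0
```

```bash
python3 - <<'E'
from h import *
go([.4114,-.1168,.12],down(-17.3))
E
```

```text
t 2.23 at [0.4156 0.0019 0.2211] trans cm [ 3.1  11.48 10.09] rot [-0.1 -0.1  0. ] F [ 1.2 -0.8 -0.9]
```

Call:
{"fn": "move_arm", "kwargs": {
  "rows": [
    {"translation": [3.1,11.5,8],"rot": [0,0,0],"hand": 0.2},
    {"translation": [3.1,11.5,13],"rot": [0,0,0],"hand": 0.2},
    {"translation": [3.1,11.5,13],"rot": [0,0,0],"hand": 0.2},
    {"translation": [3.1,11.5,13],"rot": [0,0,0],"hand": 0.2},
    {"translation": [3.1,11.5,13],"rot": [0,0,0],"hand": 0.2},
    {"translation": [3.1,11.5,13],"rot": [0,0,0],"hand": 0.2},
    {"translation": [3.1,11.5,13],"rot": [0,0,0],"hand": 0.2}
  ]
}}

```text
t: 2.82
eef_pos: [0.4114, -0.1158, 0.0905]
ee_rot: [3.141, 0.001, -0.303]
force: [0.5, -1.2, 0.8]
width: 0.0702
gripper_force: 0.0
```

```bash
python3 - <<'E'
from h import *
go([.4114,-.1168,.0165],down(-17.3))
im,_=arm.grab_frame('scene'); cv2.imwrite('pics/s1.png',cv2.resize(im[200:310,180:330,::-1],None,fx=4,fy=4))
E
```

```text
t 2.82 at [ 0.4114 -0.1158  0.0905] trans cm [0.03 0.09 7.4 ] rot [ 0.   0.  -0.1] F [ 0.5 -1.2  0.8]
```

View pics/s1.png

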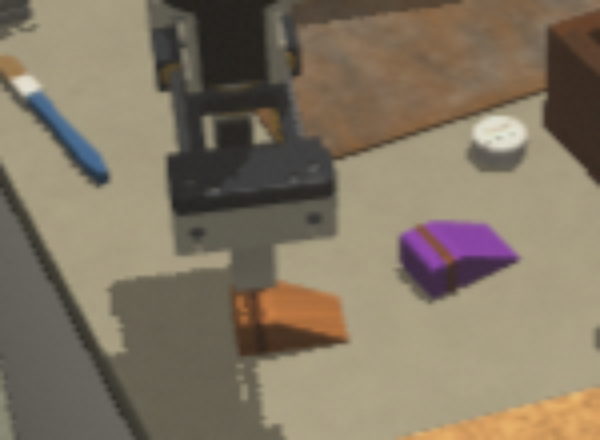

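The near finger is above the thick end of the brown chock, near the band (crop 250,290), and aligned with it. I'll descend and grip.

Call:
{"fn": "move_arm", "kwargs": {
  "rows": [
    {"translation": [0,0.1,4],"rot": [0,0,0],"hand": 0.2},
    {"translation": [0,0.1,6],"rot": [0,0,0],"hand": 0.2},
    {"translation": [0,0.1,7.4],"rot": [0,0,0],"hand": 0.2},
    {"translation": [0,0.1,7.4],"rot": [0,0,0],"hand": 0.2},
    {"translation": [0,0.1,7.4],"rot": [0,0,0],"hand": 1},
    {"translation": [0,0.1,7.4],"rot": [0,0,0],"hand": 1},
    {"translation": [0,0.1,7.4],"rot": [0,0,0],"hand": 1},
    {"translation": [0,0.1,7.4],"rot": [0,0,0],"hand": 1}
  ]
}}

```text
t: 3.53
eef_pos: [0.412, -0.1161, 0.0176]
ee_rot: [-3.14, -0.002, -0.302]
force: [0.2, -0.8, -0.3]
width: 0.0489
gripper_force: 0.0
```

Call:
{"fn": "move_arm", "kwargs": {
  "rows": [
    {"translation": [0,0,0],"rot": [0,0,0],"hand": 1},
    {"translation": [0,0,0],"rot": [0,0,0],"hand": 1},
    {"translation": [0,0,0],"rot": [0,0,0],"hand": 1}
  ]
}}

```text
t: 3.78
eef_pos: [0.4112, -0.1165, 0.0169]
ee_rot: [-3.141, -0.001, -0.302]
force: [-2.1, 0.4, 8.0]
width: 0.0356
gripper_force: 20.0
```

```bash
python3 - <<'E'
from h import *
s=arm.get_state();print(s['width'],s['gripper_force'])
# chock origin target u=-0.022 -> grip u=-.022-.019*cos7
p=deckP(-.022-.019,-.006,.0165); print(p)
go(p+[0,0,.15],deckR())
E
```

```text
0.035593847094895256 19.962646197527647
[0.55574517 0.24736686 0.03734221]
t 3.78 at [ 0.4112 -0.1165  0.0169] trans cm [  2.99 -39.05 -17.03] rot [ 0.2  7.  -4.2] F [-2.1  0.4  8. ]
```

Call:
{"fn": "move_arm", "kwargs": {
  "rows": [
    {"translation": [0,0,-4],"rot": [0,0,0],"hand": 1},
    {"translation": [0,0,-8],"rot": [0,0,0],"hand": 1},
    {"translation": [3,-39,-17],"rot": [0.2,7,-4.2],"hand": 1},
    {"translation": [3,-39,-17],"rot": [0.2,7,-4.2],"hand": 1},
    {"translation": [3,-39,-17],"rot": [0.2,7,-4.2],"hand": 1},
    {"translation": [3,-39,-17],"rot": [0.2,7,-4.2],"hand": 1},
    {"translation": [3,-39,-17],"rot": [0.2,7,-4.2],"hand": 1},
    {"translation": [3,-39,-17],"rot": [0.2,7,-4.2],"hand": 1}
  ]
}}

```text
t: 4.45
eef_pos: [0.501, 0.1115, 0.1532]
ee_rot: [3.141, -0.122, -0.229]
force: [1.5, -1.2, -1.1]
width: 0.0362
gripper_force: 20.0
```

```bash
python3 - <<'E'
from h import *
p=deckP(-.041,-.006,.0165)
s=arm.get_state();print(s['width'],s['gripper_force'])
go(p+[0,0,.08],deckR())
E
```

```text
0.03617413956691558 19.953830181621015
t 4.45 at [0.501  0.1115 0.1532] trans cm [  1.8  -14.47   3.83] rot [ 0.  -0.  -0.1] F [ 1.5 -1.2 -1.1]
```

Call:
{"fn": "move_arm", "kwargs": {
  "rows": [
    {"translation": [1.8,-14.5,3.8],"rot": [0,0,0],"hand": 1},
    {"translation": [1.8,-14.5,3.8],"rot": [0,0,0],"hand": 1},
    {"translation": [1.8,-14.5,3.8],"rot": [0,0,0],"hand": 1},
    {"translation": [1.8,-14.5,3.8],"rot": [0,0,0],"hand": 1},
    {"translation": [1.8,-14.5,3.8],"rot": [0,0,0],"hand": 1},
    {"translation": [1.8,-14.5,3.8],"rot": [0,0,0],"hand": 1},
    {"translation": [1.8,-14.5,3.8],"rot": [0,0,0],"hand": 1}
  ]
}}

```text
t: 5.03
eef_pos: [0.5551, 0.2453, 0.1161]
ee_rot: [3.139, -0.121, -0.229]
force: [-0.0, 0.0, -1.2]
width: 0.0359
gripper_force: 20.0
```

```bash
python3 - <<'E'
from h import *
go(deckP(-.041,-.006,.018),deckR())
im,d=arm.grab_frame('scene'); c1=cv2.resize(im[120:220,190:310,::-1],None,fx=4,fy=4)
im2,d2=arm.grab_frame('top'); c2=cv2.resize(im2[130:255,110:230,::-1],None,fx=2.6,fy=2.6)
can=np.zeros((400,800,3),np.uint8); can[:400,:480]=c1; can[:325,485:485+312]=c2
cv2.imwrite('pics/s2.png',can)
E
```

```text
t 5.03 at [0.5551 0.2453 0.1161] trans cm [-0.94 -0.23  7.67] rot [ 0.1  0.1 -0. ] F [-0.   0.  -1.2]
```

View pics/s2.png

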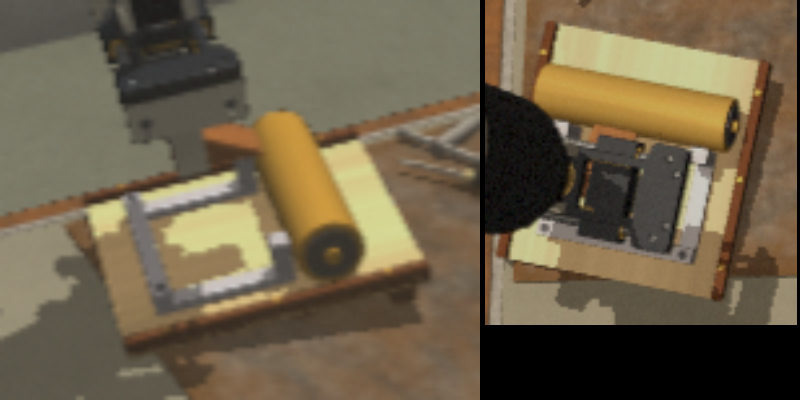

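The chock hangs level, thin end towards the weight, above the gap between the horns. I'll lower it slowly.

Call:
{"fn": "move_arm", "kwargs": {
  "rows": [
    {"translation": [-0.9,-0.2,3],"rot": [0.1,0.1,0],"hand": 1},
    {"translation": [-0.9,-0.2,5],"rot": [0.1,0.1,0],"hand": 1},
    {"translation": [-0.9,-0.2,6.5],"rot": [0.1,0.1,0],"hand": 1},
    {"translation": [-0.9,-0.2,7.3],"rot": [0.1,0.1,0],"hand": 1},
    {"translation": [-0.9,-0.2,7.5],"rot": [0.1,0.1,0],"hand": 1},
    {"translation": [-0.9,-0.2,7.5],"rot": [0.1,0.1,0],"hand": 1}
  ]
}}

```text
t: 5.63
eef_pos: [0.5565, 0.2472, 0.0414]
ee_rot: [-3.141, -0.124, -0.229]
force: [-0.2, 0.8, -0.9]
width: 0.0359
gripper_force: 20.0
```

```bash
python3 - <<'E'
from h import *
go(deckP(-.041,-.006,.0165),deckR())
s=arm.get_state(); p=s['eef_pos']; print('h',(p-deckP(0,0,0))@nn)
E
```

```text
t 5.63 at [0.5565 0.2472 0.0414] trans cm [-0.13  0.    0.4 ] rot [-0.  -0.1 -0.1] F [-0.2  0.8 -0.9]
h 0.020475872823464154
```

Call:
{"fn": "move_arm", "kwargs": {
  "rows": [
    {"translation": [0,0,0.2],"rot": [0,0,0],"hand": 1},
    {"translation": [0,0,0.2],"rot": [0,0,0],"hand": 1},
    {"translation": [0,0,0.3],"rot": [0,0,0],"hand": 1},
    {"translation": [0,0,0.3],"rot": [0,0,0],"hand": 1}
  ]
}}

```text
t: 5.97
eef_pos: [0.557, 0.2479, 0.0388]
ee_rot: [-3.14, -0.124, -0.229]
force: [-0.4, 0.5, -1.9]
width: 0.0358
gripper_force: 20.0
```

Call:
{"fn": "move_arm", "kwargs": {
  "rows": [
    {"translation": [0,0,0.05],"rot": [0,0,0],"hand": 1},
    {"translation": [0,0,0.05],"rot": [0,0,0],"hand": 1},
    {"translation": [0,0,0.1],"rot": [0,0,0],"hand": 1},
    {"translation": [0,0,0.1],"rot": [0,0,0],"hand": 1}
  ]
}}

```text
t: 6.3
eef_pos: [0.5569, 0.2478, 0.0379]
ee_rot: [-3.141, -0.124, -0.228]
force: [-4.0, -0.3, 6.7]
width: 0.0358
gripper_force: 20.0
```

Call:
{"fn": "move_arm", "kwargs": {
  "rows": [
    {"translation": [0.2,0,-0.05],"rot": [0,0,0],"hand": 1},
    {"translation": [0.6,0,-0.05],"rot": [0,0,0],"hand": 1},
    {"translation": [1.0,0,-0.05],"rot": [0,0,0],"hand": 1},
    {"translation": [1.4,0,-0.05],"rot": [0,0,0],"hand": 1},
    {"translation": [1.8,0,-0.05],"rot": [0,0,0],"hand": 1},
    {"translation": [2.0,0,-0.05],"rot": [0,0,0],"hand": 1},
    {"translation": [2.0,0,-0.05],"rot": [0,0,0],"hand": 1}
  ]
}}

```text
t: 6.88
eef_pos: [0.5769, 0.2431, 0.0404]
ee_rot: [-3.141, -0.124, -0.229]
force: [0.3, -1.2, 1.9]
width: 0.0361
gripper_force: 20.0
```

```bash
cat >> h.py <<'E'
def weight(pic=None):
    im,d=arm.grab_frame('top'); t=im[:,:,::-1]; P=cloud('top',d)
    hsv=cv2.cvtColor(np.ascontiguousarray(t),cv2.COLOR_BGR2HSV)
    D=P-deckP(0,0,0); h=D@nn; u=D[...,:2]@U; v=D[...,:2]@Vv
    W=(d>.3)&(h>.035)&(h<.06)&(hsv[...,1]>100)&(hsv[...,0]>18)&(hsv[...,0]<28)&(abs(v)<.1)&(u>0)&(u<.12)
    return W.sum(),[round(float(np.percentile(u[W&(v>a)&(v<b)],99)),4) for a,b in [(-.08,-.03),(-.03,.03),(.03,.08)]], im
E
python3 - <<'E'
from h import *
print(weight()[:2]); s=arm.get_state(); print(s['force'],(s['eef_pos'][:2]-C0)@U)
im=cv2.imread('pics/top0.png'); 
class A: pass
import h
d=np.load('top0.npy'); h.arm=type('X',(),{'grab_frame':staticmethod(lambda n:(im[:,:,::-1],d)),'camera_params':staticmethod(arm.camera_params)}); print('start',h.weight()[:2])
E
```

```text
(np.int64(1156), [0.0618, 0.0613, 0.0612])
[-0.33092664 -1.13065355  2.80847139] -0.021435552112591686
start (np.int64(1226), [0.0608, 0.0613, 0.0614])
```

Call:
{"fn": "move_arm", "kwargs": {
  "rows": [
    {"translation": [0.1,0,0],"rot": [0,0,0],"hand": 1},
    {"translation": [0.2,0,0],"rot": [0,0,0],"hand": 1},
    {"translation": [0.3,0,0],"rot": [0,0,0],"hand": 1},
    {"translation": [0.4,0,0],"rot": [0,0,0],"hand": 1},
    {"translation": [0.4,0,0],"rot": [0,0,0],"hand": 1}
  ]
}}

```text
t: 7.35
eef_pos: [0.5797, 0.2423, 0.0407]
ee_rot: [-3.141, -0.124, -0.229]
force: [-4.8, 0.5, 5.1]
width: 0.0359
gripper_force: 20.0
```

Call:
{"fn": "move_arm", "kwargs": {
  "rows": [
    {"translation": [0.1,0,0],"rot": [0,0,0],"hand": 1},
    {"translation": [0.2,0,0],"rot": [0,0,0],"hand": 1},
    {"translation": [0.2,0,0],"rot": [0,0,0],"hand": 1}
  ]
}}

```text
t: 7.6
eef_pos: [0.5808, 0.2419, 0.0409]
ee_rot: [-3.141, -0.123, -0.228]
force: [-9.8, 2.7, 7.0]
width: 0.0363
gripper_force: 20.0
```

```bash
python3 - <<'E'
from h import *
n,w_,im=weight(); print(n,w_); s=arm.get_state(); print(s['t'],s['force'],(s['eef_pos'][:2]-C0)@U)
E
```

```text
1069 [0.0616, 0.0615, 0.0616]
7.65 [-10.64958268   3.80752822   7.08096803] -0.017403740238865914
```

A firm reaction of about 11 N has built up at the expected position and the weight hasn't moved, so the chock is touching it. I'll release gently, opening only slightly so the fingers stay clear of the prongs, and then rise.

Call:
{"fn": "move_arm", "kwargs": {
  "rows": [
    {"translation": [0,0,0],"rot": [0,0,0],"hand": 0.43},
    {"translation": [0,0,0],"rot": [0,0,0],"hand": 0.43},
    {"translation": [0,0,0],"rot": [0,0,0],"hand": 0.43},
    {"translation": [0,0,0],"rot": [0,0,0],"hand": 0.43}
  ]
}}

```text
t: 7.98
eef_pos: [0.5821, 0.2417, 0.0408]
ee_rot: [-3.141, -0.124, -0.229]
force: [-0.1, -0.3, -0.6]
width: 0.0494
gripper_force: 0.0
```

Call:
{"fn": "move_arm", "kwargs": {
  "rows": [
    {"translation": [0,0,-1],"rot": [0,0,0],"hand": 0.43},
    {"translation": [0,0,-3],"rot": [0,0,0],"hand": 0.43},
    {"translation": [0,0,-6],"rot": [0,0,0],"hand": 0.43},
    {"translation": [-6,4,-10],"rot": [0,0,0],"hand": 0.43},
    {"translation": [-6,12,-14],"rot": [0,0,0],"hand": 0.43},
    {"translation": [-6,15,-14],"rot": [0,0,0],"hand": 0.43},
    {"translation": [-6,15,-14],"rot": [0,0,0],"hand": 0.43}
  ]
}}

```text
t: 8.57
eef_pos: [0.4812, 0.1299, 0.1663]
ee_rot: [-3.14, -0.124, -0.227]
force: [0.4, -0.9, 1.3]
width: 0.0502
gripper_force: 0.0
```

```bash
python3 - <<'E'
from h import *
n,w_,im=weight(); print(n,w_); s=arm.get_state(); print(s['t'],s['force'],s['eef_pos'],s['width'])
im1,d1=arm.grab_frame('scene'); c1=cv2.resize(im1[130:210,200:310,::-1],None,fx=4,fy=4)
c2=cv2.resize(im[130:255,110:230,::-1],None,fx=2.8,fy=2.8)
can=np.zeros((400,800,3),np.uint8); can[:320,:440]=c1; can[:350,450:450+336]=c2
cv2.imwrite('pics/s3.png',can)
im0,d=arm.grab_frame('top'); P=cloud('top',d); hsv=cv2.cvtColor(im0,cv2.COLOR_RGB2HSV).astype(int)
D=P-deckP(0,0,0); h=D@nn; u=D[...,:2]@U; v=D[...,:2]@Vv
F=(d>.3)&(hsv[...,1]<60)&(h>.0135)&(h<.023)&(u<-.05)&(u>-.11)&(abs(v)<.09)
print('bar',F.sum(),np.percentile(u[F],[2,50,98]),np.percentile(v[F],[1,99]),np.median(h[F]))
k=(d>.3)&(hsv[...,1]>130)&(hsv[...,0]<17)&(h>.018)&(h<.03)&(u>-.05)&(u<.02)&(abs(v)<.05)
print('chock top',k.sum(),np.percentile(u[k],[2,50,98]) if k.any() else '',np.percentile(v[k],[2,50,98]) if k.any() else '')
E
```

```text
1322 [0.0615, 0.062, 0.0616]
8.6167 [-6.15384027 -7.18131967 -0.68641591] [0.47791641 0.1250686  0.168326  ] 0.04994267857881934Traceback (most recent call last):
  File "<stdin>", line 10, in <module>
    return _quantile_unchecked(
        a, q, axis, out, overwrite_input, method, keepdims, weights)
    return _ureduce(a,
                    func=_quantile_ureduce_func,
    ...<5 lines>...
                    overwrite_input=overwrite_input,
                    method=method)
    r = func(a, **kwargs)
    result = _quantile(arr,
                       quantiles=q,
    ...<2 lines>...
                       out=out,
                       weights=wgt)
    slices_having_nans = np.isnan(arr[-1, ...])
                                  ~~~^^^^^^^^^
IndexError: index -1 is out of bounds for axis 0 with size 0
```

View pics/s3.png

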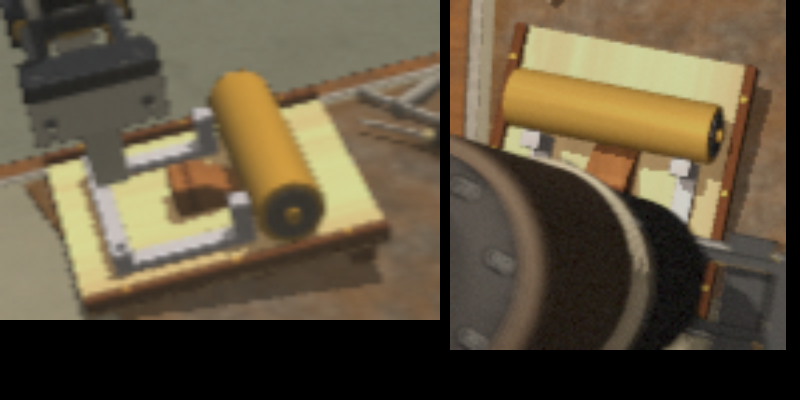

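The chock sits against the weight's low side near its middle, between the horns, with the fork and weight unmoved. Next I'll turn for the bar grasp.

```bash
python3 - <<'E'
from h import *
go(deckP(-.075,-.006,.0165)+[0,0,.12],deckR(-90))
E
```

```text
t 8.72 at [0.4817 0.1294 0.1674] trans cm [  0.93 -13.16   1.61] rot [-0.4 -0.  89.8] F [0.5 0.8 0.6]
```

Call:
{"fn": "move_arm", "kwargs": {
  "rows": [
    {"translation": [0,0,0],"rot": [0,0,7],"hand": 0.6},
    {"translation": [0,0,0],"rot": [0,0,14],"hand": 0.6},
    {"translation": [0,0,0],"rot": [0,0,21],"hand": 0.6},
    {"translation": [0,0,0],"rot": [0,0,28],"hand": 0.6},
    {"translation": [0,0,0],"rot": [0,0,35],"hand": 0.6},
    {"translation": [0,0,0],"rot": [0,0,42],"hand": 0.6},
    {"translation": [0,0,0],"rot": [0,0,49],"hand": 0.6},
    {"translation": [0,0,0],"rot": [0,0,56],"hand": 0.6}
  ]
}}

```text
t: 9.38
eef_pos: [0.4827, 0.1314, 0.165]
ee_rot: [-3.038, -0.068, -1.215]
force: [-0.4, -0.3, 0.1]
width: 0.0347
gripper_force: 0.0
```

```bash
python3 - <<'E'
from h import *
go(deckP(-.075,-.006,.0165)+[0,0,.12],deckR(-90))
E
```

```text
t 9.38 at [0.4827 0.1314 0.165 ] trans cm [-10.26  -7.95   1.32] rot [-0.1  0.  33.6] F [-0.4 -0.3  0.1]
```

Call:
{"fn": "move_arm", "kwargs": {
  "rows": [
    {"translation": [-10.3,-8,1.3],"rot": [0,0,7],"hand": 0.6},
    {"translation": [-10.3,-8,1.3],"rot": [0,0,14],"hand": 0.6},
    {"translation": [-10.3,-8,1.3],"rot": [0,0,21],"hand": 0.6},
    {"translation": [-10.3,-8,1.3],"rot": [0,0,28],"hand": 0.6},
    {"translation": [-10.3,-8,1.3],"rot": [0,0,33.6],"hand": 0.6},
    {"translation": [-10.3,-8,1.3],"rot": [0,0,33.6],"hand": 0.6},
    {"translation": [-10.3,-8,1.3],"rot": [0,0,33.6],"hand": 0.6},
    {"translation": [-10.3,-8,1.3],"rot": [0,0,33.6],"hand": 0.6}
  ]
}}

```text
t: 10.05
eef_pos: [0.5218, 0.2551, 0.1532]
ee_rot: [-3.018, -0.001, -1.789]
force: [-0.1, -0.7, 1.1]
width: 0.0347
gripper_force: 0.0
```

```bash
python3 - <<'E'
from h import *
go(deckP(-.075,-.006,.055),deckR(-90))
E
```

```text
t 10.05 at [0.5218 0.2551 0.1532] trans cm [-0.02  1.39  8.07] rot [-0.1  0.   0.5] F [-0.1 -0.7  1.1]
```

Call:
{"fn": "move_arm", "kwargs": {
  "rows": [
    {"translation": [0,1.4,3],"rot": [0,0,0.5],"hand": 0.6},
    {"translation": [0,1.4,6],"rot": [0,0,0.5],"hand": 0.6},
    {"translation": [0,1.4,8],"rot": [0,0,0.5],"hand": 0.6},
    {"translation": [0,1.4,8],"rot": [0,0,0.5],"hand": 0.6},
    {"translation": [0,1.4,8],"rot": [0,0,0.5],"hand": 0.6}
  ]
}}

```text
t: 10.47
eef_pos: [0.5177, 0.2553, 0.0719]
ee_rot: [-3.018, -0.001, -1.8]
force: [-0.5, 0.2, 0.7]
width: 0.0349
gripper_force: 0.0
```

```bash
python3 - <<'E'
from h import *
go(deckP(-.075,-.006,.0165),deckR(-90))
im1,d1=arm.grab_frame('scene'); cv2.imwrite('pics/s4.png',cv2.resize(im1[130:220,190:310,::-1],None,fx=5,fy=5))
E
```

```text
t 10.47 at [0.5177 0.2553 0.0719] trans cm [-0.09 -0.    3.9 ] rot [-0.1 -0.1 -0.1] F [-0.5  0.2  0.7]
```

View pics/s4.png

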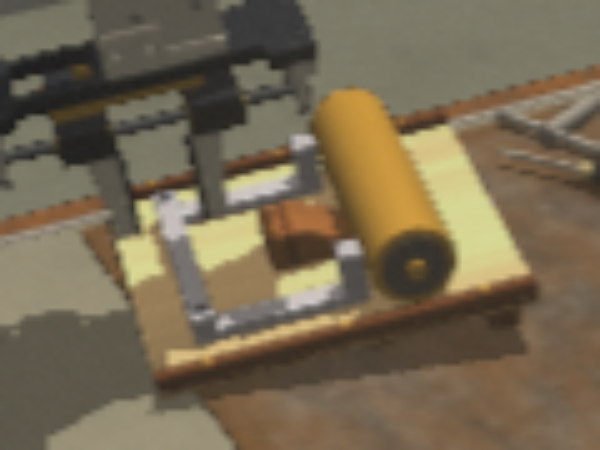

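The fingers straddle the bar (crop 180,210) clear of the chock. I'll descend and grip.

Call:
{"fn": "move_arm", "kwargs": {
  "rows": [
    {"translation": [-0.1,0,2],"rot": [0,0,0],"hand": 0.6},
    {"translation": [-0.1,0,3.2],"rot": [0,0,0],"hand": 0.6},
    {"translation": [-0.1,0,3.8],"rot": [0,0,0],"hand": 0.6},
    {"translation": [-0.1,0,3.9],"rot": [0,0,0],"hand": 0.6},
    {"translation": [-0.1,0,3.9],"rot": [0,0,0],"hand": 0.6}
  ]
}}

```text
t: 10.93
eef_pos: [0.5233, 0.2564, 0.0344]
ee_rot: [-3.017, 0.002, -1.801]
force: [-0.4, -0.2, 0.1]
width: 0.0346
gripper_force: 0.0
```

Call:
{"fn": "move_arm", "kwargs": {
  "rows": [
    {"translation": [0,0,0],"rot": [0,0,0],"hand": 1},
    {"translation": [0,0,0],"rot": [0,0,0],"hand": 1},
    {"translation": [0,0,0],"rot": [0,0,0],"hand": 1},
    {"translation": [0,0,0],"rot": [0,0,0],"hand": 1},
    {"translation": [0,0,0],"rot": [0,0,0],"hand": 1},
    {"translation": [0,0,0],"rot": [0,0,0],"hand": 1}
  ],
  "squeeze": 55
}}

```text
t: 11.43
eef_pos: [0.5231, 0.2564, 0.0341]
ee_rot: [-3.017, 0.002, -1.801]
force: [-1.5, -0.9, 6.4]
width: 0.0136
gripper_force: 55.0
```

```bash
python3 - <<'E'
from h import *
print(weight()[:2]); s=arm.get_state(); print(s['width'],s['gripper_force'],s['force'],s['eef_pos'],((s['eef_pos']-deckP(0,0,0))@nn).round(4))
E
```

```text
(np.int64(1275), [0.0619, 0.0617, 0.0611])
0.013433798672179123 55.000330209732056 [-2.39866745  0.36524326  5.65248481] [0.52309149 0.25635382 0.0340678 ] 0.0174
```

Call:
{"fn": "move_arm", "kwargs": {
  "rows": [
    {"translation": [0,0.2,-0.1],"rot": [0,0,0],"hand": 1},
    {"translation": [0,0.5,-0.2],"rot": [0,0,0],"hand": 1},
    {"translation": [0,0.9,-0.4],"rot": [0,0,0],"hand": 1},
    {"translation": [0,1.2,-0.6],"rot": [0,0,0],"hand": 1},
    {"translation": [0,1.5,-1.0],"rot": [0,0,0],"hand": 1},
    {"translation": [0,1.5,-2],"rot": [0,0,0],"hand": 1},
    {"translation": [0,1.5,-3.5],"rot": [0,0,0],"hand": 1},
    {"translation": [0,1.5,-5],"rot": [0,0,0],"hand": 1}
  ]
}}

```text
t: 12.15
eef_pos: [0.5015, 0.2605, 0.0813]
ee_rot: [-3.019, -0.0, -1.801]
force: [1.0, -0.4, -5.0]
width: 0.0136
gripper_force: 55.0
```

```bash
python3 - <<'E'
from h import *
print(weight()[:2]); s=arm.get_state(); print(s['width'],s['gripper_force'],s['force'],s['eef_pos'])
im1,d1=arm.grab_frame('scene'); cv2.imwrite('pics/s5.png',cv2.resize(im1[120:220,190:310,::-1],None,fx=5,fy=5))
E
```

```text
(np.int64(1288), [0.0619, 0.0623, 0.0621])
0.013810255742903066 54.99578654766083 [-0.06377755  2.24807212 -1.24135927] [0.50263666 0.26184086 0.0845777 ]
```

View pics/s5.png

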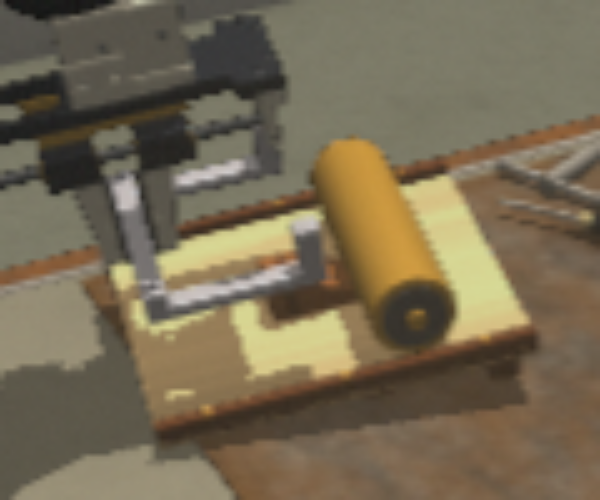

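The fork is off the rest and the weight is holding on the chock alone. I'll carry the fork to the mat.

```bash
python3 - <<'E'
from h import *
go([.502,.262,.18],down(-103.05)); go([.411,-.313,.18],down(-103.05))
E
```

```text
t 12.25 at [0.5029 0.2622 0.0835] trans cm [-0.01 -1.13 -9.58] rot [-7.2  0.3 -0.1] F [ 0.8  1.3 -3.6]
t 12.25 at [0.5029 0.2622 0.0835] trans cm [58.06 -5.34 -9.32] rot [-7.2  0.3 -0.1] F [ 0.8  1.3 -3.6]
```

Call:
{"fn": "move_arm", "kwargs": {
  "rows": [
    {"translation": [0,0,-3],"rot": [0,0,0],"hand": 1},
    {"translation": [0,0,-6],"rot": [-3,0,0],"hand": 1},
    {"translation": [2,-1,-9.3],"rot": [-7,0.3,0],"hand": 1},
    {"translation": [6,-1.5,-9.3],"rot": [-7.2,0.3,-0.1],"hand": 1},
    {"translation": [10,-2,-9.3],"rot": [-7.2,0.3,-0.1],"hand": 1},
    {"translation": [14,-2.4,-9.3],"rot": [-7.2,0.3,-0.1],"hand": 1},
    {"translation": [18,-2.7,-9.3],"rot": [-7.2,0.3,-0.1],"hand": 1},
    {"translation": [22,-3,-9.3],"rot": [-7.2,0.3,-0.1],"hand": 1}
  ]
}}

```text
t: 12.92
eef_pos: [0.4687, 0.0405, 0.1761]
ee_rot: [3.139, -0.005, -1.8]
force: [0.6, -0.5, -4.2]
width: 0.0135
gripper_force: 55.0
```

```bash
python3 - <<'E'
from h import *
print(weight()[:2]); go([.411,-.313,.18],down(-103.05))
E
```

```text
Traceback (most recent call last):
  File "h.py", line 34, in weight
    return W.sum(),[round(float(np.percentile(u[W&(v>a)&(v<b)],99)),4) for a,b in [(-.08,-.03),(-.03,.03),(.03,.08)]], im
                                ~~~~~~~~~~~~~^^^^^^^^^^^^^^^^^^^^^
IndexError: index -1 is out of bounds for axis 0 with size 0
```

Call:
{"fn": "move_arm", "kwargs": {
  "rows": [
    {"translation": [4,-0.3,0],"rot": [0,0,0],"hand": 1},
    {"translation": [8,-0.6,0],"rot": [0,0,0],"hand": 1},
    {"translation": [12,-0.9,0],"rot": [0,0,0],"hand": 1},
    {"translation": [16,-1.2,0],"rot": [0,0,0],"hand": 1},
    {"translation": [20,-1.4,0],"rot": [0,0,0],"hand": 1},
    {"translation": [24,-1.6,0],"rot": [0,0,0],"hand": 1},
    {"translation": [28,-1.8,0],"rot": [0,0,0],"hand": 1},
    {"translation": [30,-2,0],"rot": [0,0,0],"hand": 1}
  ]
}}

```text
t: 13.63
eef_pos: [0.4196, -0.2573, 0.1773]
ee_rot: [3.139, -0.005, -1.802]
force: [0.7, -0.3, -4.3]
width: 0.0138
gripper_force: 55.0
```

```bash
python3 - <<'E'
from h import *
im,d=arm.grab_frame('scene'); cv2.imwrite('pics/x.png',im[:,:,::-1])
go([.411,-.313,.06],down(-103.05))
E
```

```text
t 13.68 at [ 0.4197 -0.2587  0.1772] trans cm [ 5.42 -0.44 11.75] rot [ 0.2 -0.3 -0.2] F [ 1.  -3.6 -4.5]
```

Call:
{"fn": "move_arm", "kwargs": {
  "rows": [
    {"translation": [3,-0.2,2],"rot": [0,0,0],"hand": 1},
    {"translation": [5.4,-0.4,5],"rot": [0.2,-0.3,-0.2],"hand": 1},
    {"translation": [5.4,-0.4,8],"rot": [0.2,-0.3,-0.2],"hand": 1},
    {"translation": [5.4,-0.4,11],"rot": [0.2,-0.3,-0.2],"hand": 1},
    {"translation": [5.4,-0.4,12.5],"rot": [0.2,-0.3,-0.2],"hand": 1},
    {"translation": [5.4,-0.4,12.5],"rot": [0.2,-0.3,-0.2],"hand": 1},
    {"translation": [5.4,-0.4,12.5],"rot": [0.2,-0.3,-0.2],"hand": 1}
  ]
}}

```text
t: 14.27
eef_pos: [0.4118, -0.3081, 0.0525]
ee_rot: [3.14, 0.001, -1.796]
force: [0.7, -0.3, -3.9]
width: 0.0131
gripper_force: 55.0
```

```bash
python3 - <<'E'
from h import *
go([.411,-.313,.0215],down(-103.05))
im,d=arm.grab_frame('scene'); cv2.imwrite('pics/s6.png',cv2.resize(im[250:400,200:400,::-1],None,fx=4,fy=4))
E
```

```text
t 14.27 at [ 0.4118 -0.3081  0.0525] trans cm [ 0.49 -0.03  3.1 ] rot [0.1 0.  0.1] F [ 0.7 -0.3 -3.9]
```

View pics/s6.png

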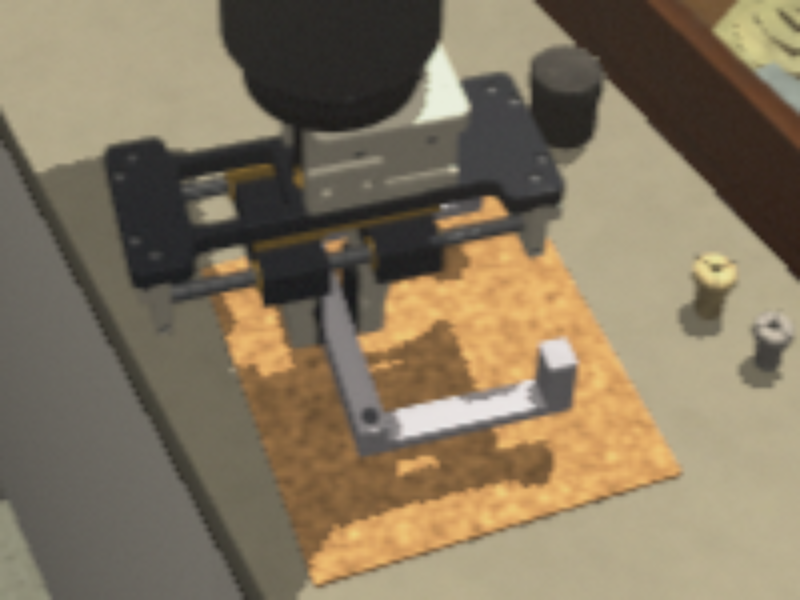

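The fork is level over the mat, and the pot is clear of the gripper. I'll lower it the rest of the way.

Call:
{"fn": "move_arm", "kwargs": {
  "rows": [
    {"translation": [0.5,0,1],"rot": [0,0,0],"hand": 1},
    {"translation": [0.5,0,2],"rot": [0,0,0],"hand": 1},
    {"translation": [0.5,0,2.7],"rot": [0,0,0],"hand": 1},
    {"translation": [0.5,0,3.0],"rot": [0,0,0],"hand": 1},
    {"translation": [0.5,0,3.1],"rot": [0,0,0],"hand": 1},
    {"translation": [0.5,0,3.1],"rot": [0,0,0],"hand": 1}
  ]
}}

```text
t: 14.82
eef_pos: [0.4114, -0.3132, 0.0222]
ee_rot: [-3.14, 0.001, -1.796]
force: [0.4, 0.9, -5.0]
width: 0.0133
gripper_force: 55.0
```

Call:
{"fn": "move_arm", "kwargs": {
  "rows": [
    {"translation": [0,0,0.1],"rot": [0,0,0],"hand": 1},
    {"translation": [0,0,0.1],"rot": [0,0,0],"hand": 1}
  ]
}}

```text
t: 14.98
eef_pos: [0.4118, -0.3133, 0.0216]
ee_rot: [-3.139, 0.001, -1.796]
force: [-0.1, -1.1, -5.0]
width: 0.0135
gripper_force: 55.0
```

Call:
{"fn": "move_arm", "kwargs": {
  "rows": [
    {"translation": [0,0,0.1],"rot": [0,0,0],"hand": 1},
    {"translation": [0,0,0.15],"rot": [0,0,0],"hand": 1},
    {"translation": [0,0,0.15],"rot": [0,0,0],"hand": 1}
  ]
}}

```text
t: 15.23
eef_pos: [0.4118, -0.3133, 0.0205]
ee_rot: [-3.139, 0.001, -1.796]
force: [-1.1, 1.8, 3.2]
width: 0.0135
gripper_force: 55.0
```

Contact with the mat is confirmed. I'll release and rise clear.

Call:
{"fn": "move_arm", "kwargs": {
  "rows": [
    {"translation": [0,0,0],"rot": [0,0,0],"hand": 0.6},
    {"translation": [0,0,0],"rot": [0,0,0],"hand": 0.5},
    {"translation": [0,0,0],"rot": [0,0,0],"hand": 0.5},
    {"translation": [0,0,0],"rot": [0,0,0],"hand": 0.5},
    {"translation": [0,0,-2],"rot": [0,0,0],"hand": 0.5},
    {"translation": [0,0,-5],"rot": [0,0,0],"hand": 0.5},
    {"translation": [0,0,-9],"rot": [0,0,0],"hand": 0.5},
    {"translation": [0,0,-13],"rot": [0,0,0],"hand": 0.5}
  ]
}}

```text
t: 15.9
eef_pos: [0.4105, -0.3131, 0.1509]
ee_rot: [3.141, 0.001, -1.796]
force: [1.5, -0.2, -0.1]
width: 0.0436
gripper_force: 0.0
```

Call:
{"fn": "move_arm", "kwargs": {
  "rows": [
    {"translation": [-4,0,-2],"rot": [0,0,0],"hand": 0.5},
    {"translation": [-8,0,-4],"rot": [0,0,0],"hand": 0.5},
    {"translation": [-12,0,-4],"rot": [0,0,0],"hand": 0.5},
    {"translation": [-16,0,-4],"rot": [0,0,0],"hand": 0.5},
    {"translation": [-19,0,-4],"rot": [0,0,0],"hand": 0.5},
    {"translation": [-20,0,-4],"rot": [0,0,0],"hand": 0.5},
    {"translation": [-20,0,-4],"rot": [0,0,0],"hand": 0.5},
    {"translation": [-20,0,-4],"rot": [0,0,0],"hand": 0.5}
  ]
}}

```text
t: 16.57
eef_pos: [0.456, -0.1179, 0.1902]
ee_rot: [-3.14, 0.001, -1.794]
force: [-0.0, -0.2, -0.9]
width: 0.0437
gripper_force: 0.0
```

```bash
python3 - <<'E'
from h import *
s=arm.get_state(); print(s['t'],s['eef_pos'])
try: print(weight()[:2])
except Exception as e: print('occl')
im,d=arm.grab_frame('top'); im2,d2=arm.grab_frame('scene')
for n in ['top','scene']:
    for l in ['fork','fork_mid','weight','chock','mat']:
        for r in arm.pinpoint(l,n)[:2]: print(n,l,round(r['p'],2),w(n,r['point']).round(3))
can=np.zeros((600,800,3),np.uint8)
can[:420,:560]=im2[:,:,::-1]; can[:240,560:]=cv2.resize(im[130:250,110:230,::-1],(240,240)); can[250:490,560:]=cv2.resize(im[190:310,350:470,::-1],(240,240))
cv2.imwrite('pics/s7.png',can)
E
```

```text
16.5667 [ 0.45597969 -0.11789912  0.19015256]
(np.int64(1352), [0.0623, 0.0619, 0.0613])
top fork 0.85 [ 0.411 -0.318  0.002]
top fork_mid 0.47 [ 0.411 -0.319  0.003]
top weight 0.95 [0.636 0.231 0.058]
top chock 0.46 [0.605 0.237 0.025]
top mat 0.92 [ 0.457 -0.324 -0.001]
scene fork 0.9 [ 0.414 -0.319  0.005]
scene weight 0.37 [ 0.413 -0.315  0.003]
scene chock 0.57 [ 0.544 -0.124  0.003]
scene mat 0.74 [ 0.461 -0.327  0.004]
```

View pics/s7.png

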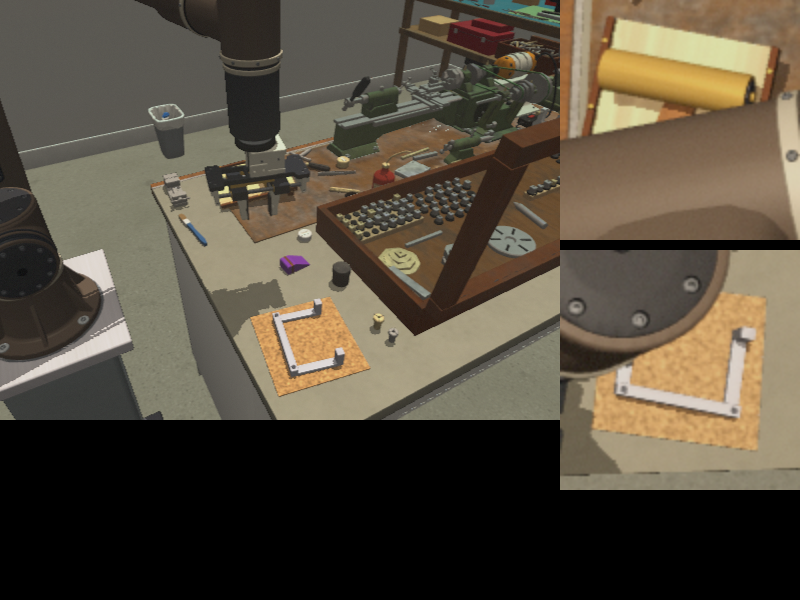

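The fork lies flat and upright near the middle of the mat. The weight hasn't moved, the chock is against it, and the pot and tin are untouched. I'll hand in.

```bash
python3 -c "
from station import arm
print(arm.job_done())"
```

```text
the job is handed in; nothing more can be done
None
```

Job handed in at about 17 s (no verdict came back): in the last pictures the weight hadn't moved and was held by the chock alone, the fork stop lay flat and right way up on the middle of the mat, and the pot and tin hadn't been touched.

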